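# Eject a brass ferrule from its jig, gauge it, sort it

### The job

Press the jig's spring ejector slide all the way to its stop, without ramming it, so that the brass ferrule held in the jig comes out upright onto the jig's apron, and let the slide spring back. Then try that ferrule gently on the gauge pin: if it slides right down to the plate, stand it upright in the round tray; if it sticks on the pin's nose, stand it upright in the square tray. Leave the spare ferrule on its stand and the other things on the bench alone.

Things in the scene. Friction and masses are not known exactly. Their poses are not given: they have to be found in the camera images.
- jig: wooden ejector jig fixed to the bench. Origin: on the bench under the nest's centre; +x is the way the ferrule is pushed out. Base 185 x 90 x 20 mm, x = -100 to +85 mm; the ferrule slides on its top. Nest: two cheeks (x = -20 to +20 mm, outer faces at y = +-29.5 mm) under a slotted roof, top 68 mm above the bench; two spring rollers at its mouth hold the ferrule in
- apron (a point): point on the jig's open apron, 20 mm above the bench, at x = +50 mm, y = 0 in the jig's frame: where the slide at its stop leaves the foot of the ferrule (it may run on up to 12 mm in x, to the lip, 8 mm high, at the apron's far end)
- ejector (a joint): travel of the steel ejector slide along the jig's +x: 0 = home (sprung back), 0.050 m = at its stop. The return spring pushes back with 4 N at home and 10 N at the stop, and forcing the ferrule past the rollers adds some 5 to 10 N; past the stop it is rigid
- push_face (a point): point on the slide's upright steel push plate (40 mm wide, 8 mm thick, from 26 to 82 mm above the bench): the middle of its rear face, where it is pushed, 60 mm above the bench. It moves with the slide; at home it is at x = -93 mm in the jig's frame. Behind it is free, above the 20 mm high base
- ferrule_a: one of two brass ferrules (plain short tubes, upright): outside diameter 32 mm, height 30 mm, alike outside; one is bored 24 mm and the other 18 mm, and which of them is in the jig changes from run to run. Origin: centre of its lower end, z along its axis
- ferrule_b: one of two brass ferrules (plain short tubes, upright): outside diameter 32 mm, height 30 mm, alike outside; one is bored 24 mm and the other 18 mm, and which of them is in the jig changes from run to run. Origin: centre of its lower end, z along its axis
- stand: fixed wooden block 60 x 60 x 20 mm on which the spare ferrule (whichever is not in the jig) stands. Origin: centre of its underside
- gauge_seat (a point): on the axis of the upright steel gauge pin, at the top of its plate, 12 mm above the bench: the lower end of a ferrule fully down is here. The pin is 21 mm across up to 33 mm above this point, then a conical nose narrows to 10 mm at its flat top, 45 mm above this point. A ferrule bored 18 mm stops on the nose with its lower end about 36 mm above this point
- gauge: the gauge: wooden plate 90 x 90 x 12 mm with the pin at its centre. Origin: centre of its underside
- round_tray: round wooden tray fixed to the bench, 120 mm across outside, walls 5 mm thick and 28 mm high, floor 5 mm above the bench. Origin: centre of its underside
- square_tray: square wooden tray fixed to the bench, 120 x 120 mm outside, walls 5 mm thick and 28 mm high, floor 5 mm above the bench. Origin: centre of its underside
- mallet: turned wooden carving mallet standing head down, 200 mm tall, head 80 mm across. A bystander; origin: centre of its underside
- chisel: carving chisel lying flat, 230 mm long, blade along its +x. A bystander; origin: centre of its underside
- glue: white plastic glue bottle, 56 mm across, 150 mm tall. A bystander; origin: centre of its underside
- offcut: pale wooden offcut 90 x 40 x 30 mm. A bystander; origin: centre of its underside
- wax_tin: flat aluminium tin, 70 mm across, 30 mm tall. A bystander; origin: centre of its underside
Mind the look-alikes: they are no part of the job. What is shaped like the gauge but green or orange is not meant.

How it is judged (in metres and radians):
On the way, in this order (a step that is already met when the one before it is completed fails the run):
1. the slide is pressed to its stop and the ferrule stands upright out on the apron (value of joint ejector above 0.046 m and ((x of ferrule_a in the frame of jig between 0.035 and 0.075 m and horizontal distance between ferrule_a and jig below 0.08 m and angle between ferrule_a's own z axis and vertical below 0.15 rad) or (x of ferrule_b in the frame of jig between 0.035 and 0.075 m and horizontal distance between ferrule_b and jig below 0.08 m and angle between ferrule_b's own z axis and vertical below 0.15 rad))), for 0.1 s.
2. the slide has sprung back with the ferrule left on the apron (value of joint ejector below 0.005 m and ((x of ferrule_a in the frame of jig between 0.035 and 0.075 m and horizontal distance between ferrule_a and jig below 0.08 m and angle between ferrule_a's own z axis and vertical below 0.15 rad) or (x of ferrule_b in the frame of jig between 0.035 and 0.075 m and horizontal distance between ferrule_b and jig below 0.08 m and angle between ferrule_b's own z axis and vertical below 0.15 rad))), for 0.1 s.
3. the ferrule has been tried on the gauge pin: down to the plate, or bearing on the nose (((horizontal distance between ferrule_a and gauge_seat below 0.004 m and z of ferrule_a in the frame of gauge_seat below 0.005 m) or (horizontal distance between ferrule_b and gauge_seat below 0.004 m and z of ferrule_b in the frame of gauge_seat below 0.041 m and contact force between ferrule_b and gauge above 0.5 N))), for 0.1 s.
At the end, for the whole second after the job is handed in: The ejected ferrule stands upright (within 0.15 rad) and at rest on the floor of the right tray - round if it went down the gauge pin to the plate, square if it stuck on the nose; the slide is home (under 5 mm) and the spare ferrule is still on its stand (within 20 mm) (((horizontal distance between ferrule_a and round_tray below 0.045 m and z of ferrule_a in the frame of round_tray below 0.009 m and angle between ferrule_a's own z axis and vertical below 0.15 rad and linear speed of ferrule_a below 0.02 m/s) or (horizontal distance between ferrule_b and square_tray below 0.06 m and z of ferrule_b in the frame of square_tray below 0.009 m and angle between ferrule_b's own z axis and vertical below 0.15 rad and linear speed of ferrule_b below 0.02 m/s)) and horizontal distance between any of ferrule_a, ferrule_b and stand below 0.02 m and value of joint ejector below 0.005 m); the robot touches nothing.
It fails at once if the spare ferrule is taken or knocked from its stand (20 mm) (horizontal distance between each of ferrule_a, ferrule_b and stand above 0.02 m).
It fails at once if the jig or its slide is rammed (over 60 N) (contact force between any of the fingers, the arm and jig above 60 N).
It fails at once if a ferrule is forced on the gauge (over 50 N) (contact force between any of ferrule_a, ferrule_b and gauge above 50 N).
It fails at once if a bystander is moved more than 30 mm (distance of any of mallet, chisel, glue, offcut, wax_tin from where it was at the start of the episode above 0.03 m).
It also fails if it takes over 64 s, if anything falls off the work surface, if the arm or the gripper's body presses on something with over 40 N, if the wrist force passes 120 N, or if a joint passes its speed limit or range.

### The arm

A 6-joint arm with a two-finger parallel gripper is mounted at the origin on the work surface. World frame = base frame: x ahead of the robot, y to its left, z up, the work surface at z = 0. Lengths are in mm, angles in rad, forces in N, time in s.
With the tool pointing down it reaches from about 275 to 750 mm from the base axis. Payload 10.2 kg.
Tool frame: the origin (TCP) lies between the finger pads; the fingertips stand 11 mm ahead of it and the grasp point (between the pads) lies 8 mm behind it; z points along the fingers, y is the line along which they close (so a half turn about z gives the same grasp; the last joint's range is limited). The gripper opens to 85 mm and grips with 20 to 120 N. Pads are 22 mm wide; open, the fingers measure 114 mm over their backs; the gripper's body (76 mm by 85 mm) begins 54 mm behind the grasp point. The pads swing forward as they close: fully open they stand 13 mm farther back than shut.
Start: joints at [-1.557, 0.313, 1.498, -0, 1.331, -0.223], TCP at [123.148, -510.358, 205.194] pointing down, gripper open.
Joint ranges: [-2.94, 2.94], [-0.97, 2.17], [0.19, 2.56], [-1.23, 4.37], [0.02, 3.11], [-2.88, 2.88]. Speed limits (rad/s): [2.39, 2.39, 3.01, 3.14, 3.14, 3.14].

### API

Orientations are given as a unit quaternion [w, x, y, z].
In Python, from rig import sense, eyes, finish_job gives the robot as it stands.
- The arm moves only by the shell command python3 -m jog 'ROWS' [FORCE]. ROWS is JSON, a list of rows, each a list of 7 numbers: the shift along the tool's x, y, z in m, then the turn, a rotation vector about the tool's x, y, z in rad, then the finger opening in m, from 0 to 0.0854. In form: [[dx, dy, dz, rx, ry, rz, gripper], ...]. A call has 1 to 5 rows; each row shifts and turns the commanded pose from where the row before left it, along the tool's axes as they then stand; what a row does not reach is not made up. A row lasts 1/10 s, in which the tool goes at most 50 mm and 8.59 degrees, less where a joint would pass 70% of its speed; a pose out of reach is approached as far as the arm can. A call is refused whole if a number of a shift passes 0.05 or a number of a turn 0.15, either way. A call with a gripper value outside its range is refused whole. The fingers move at their own pace and stop on an object; FORCE is the grip in N (left out, the last holds). Time passes only in rows, so rows that do not move let the fingers close. It gives the time, the measured TCP pose, the force, the opening and the grip force at its end, in the units of the state.
- sense(): the state, without advancing time (a new reading comes with each control period).
- eyes.capture(name): name is "scene" or "top" or "wrist"; returns the picture (384x512x3 uint8, red, green, blue); there is no depth.
- eyes.calibration(name): a dict with "fx", "fy", "cx", "cy" (pixels), "cam_to_world" (4x4, takes a point from camera to world coordinates); the wrist camera has in their place "mount" (4x4, takes a point from camera to tool coordinates, whose origin is the TCP and whose axes are the flange's). Camera axes: x right, y down, z forward; pixel columns grow to the right and rows downward; lengths in mm; the calibration is good to about 2 mm. A picture is of the moment at which its call begins: read the wrist's pose just before it. calibration takes no time and is no camera call.
- finish_job(): hands the job in; it is judged then, once.
The state is a dict: "time_s": time; "joints": joint angles; "dq": joint speeds; "tau": joint torques, N m; "eef_pos": TCP position; "ee_rot": TCP orientation; "force": force on the tool from outside, world axes, zero at the start; "wrist_torque": the same for the moment, N m; "grip_width": opening from 0.0 (shut) to 1.0 (fully open); "grip_force": force on a finger pad.
Only numpy, scipy, OpenCV 4.12 (cv2) and the standard library are available. Lean on these libraries where they do the work, as an engineer would, in place of code of your own. Each camera call takes 0.05 s, during which the arm holds its last target. There are 200 camera calls.

## Working session

There is one attempt and no reset: what is moved stays moved. The work goes in short steps, Python scripts to look and compute and a shell command to move; the robot and the scene stay as the last step left them, time stands still between calls to the robot, and variables do not carry over. Pictures are saved under pics/ and viewed, at most 10 in all, crops included, and the job is handed in when it is done.

```bash
mkdir -p pics; ls; python3 - <<'E'
from rig import sense, eyes
import cv2,numpy as np
np.set_printoptions(precision=4,suppress=True)
for n in("scene","top"):
    im=eyes.capture(n); cv2.imwrite(f"pics/{n}0.png",cv2.resize(im[...,::-1],(800,600),interpolation=cv2.INTER_CUBIC)); np.save(f"pics/{n}0.npy",im)
    c=eyes.calibration(n); print(n,c)
print(eyes.calibration("wrist")); print(sense())
E
```

```text
pics
scene {'fx': 467.6177243478251, 'fy': 467.6177243478251, 'cx': 259.80530521411987, 'cy': 194.62638838337534, 'cam_to_world': array([[  -0.5153,    0.4896,   -0.7034, 1485.7173],
       [   0.857 ,    0.289 ,   -0.4267,  591.606 ],
       [  -0.0056,   -0.8227,   -0.5685,  831.7256],
       [   0.    ,    0.    ,    0.    ,    1.    ]])}
top {'fx': 408.59857930723956, 'fy': 408.59857930723956, 'cx': 252.90453272106632, 'cy': 199.03377719038684, 'cam_to_world': array([[   0.0001,   -0.993 ,    0.118 ,  378.0935],
       [  -0.9999,    0.0017,    0.0158,   -2.1776],
       [  -0.0159,   -0.118 ,   -0.9929, 1274.1846],
       [   0.    ,    0.    ,    0.    ,    1.    ]])}
{'fx': 275.73582822880195, 'fy': 275.73582822880195, 'cx': 258.03189419451616, 'cy': 195.12767247821336, 'mount': array([[  -0.0001,   -0.9484,   -0.3171,   80.7547],
       [   1.    ,   -0.    ,   -0.0002,    0.2189],
       [   0.0002,   -0.3171,    0.9484, -168.4827],
       [   0.    ,    0.    ,    0.    ,    1.    ]])}
{'time_s': 0.1, 'joints': array([-1.5574,  0.3134,  1.4983,  0.    ,  1.331 , -0.2234]), 'dq': array([ 0.0009, -0.002 , -0.0012,  0.0011, -0.0003, -0.0003]), 'tau': array([  0.0024, -41.2902, -26.0144,  -0.0002,   0.003 ,   0.    ]), 'eef_pos': array([ 123.1396, -510.0957,  204.6994]), 'ee_rot': array([-0.0006,  0.993 ,  0.1181,  0.0001]), 'force': array([ 0.2095, -0.241 ,  0.0995]), 'wrist_torque': array([ 0.018 , -0.0136, -0.0415]), 'grip_force': 0.0, 'grip_width': 1.0024485054219452}
```

View pics/top0.png

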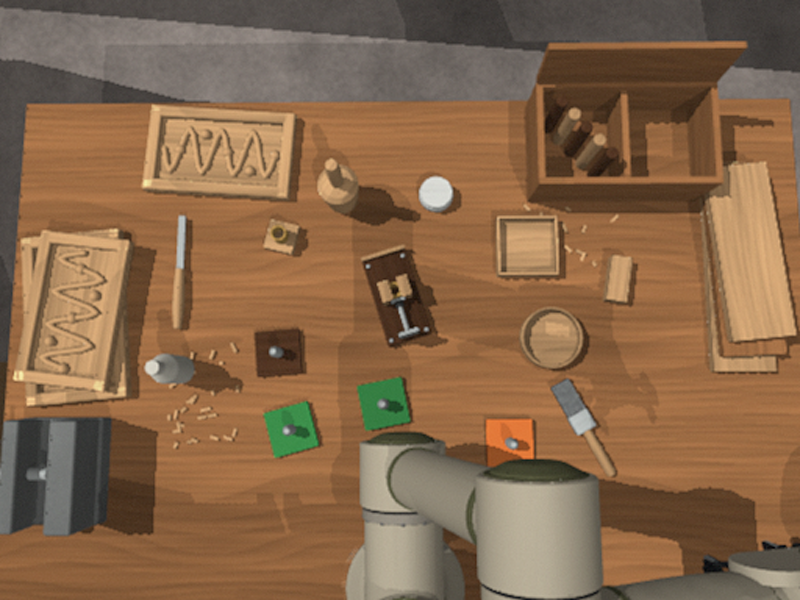

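View pics/scene0.png

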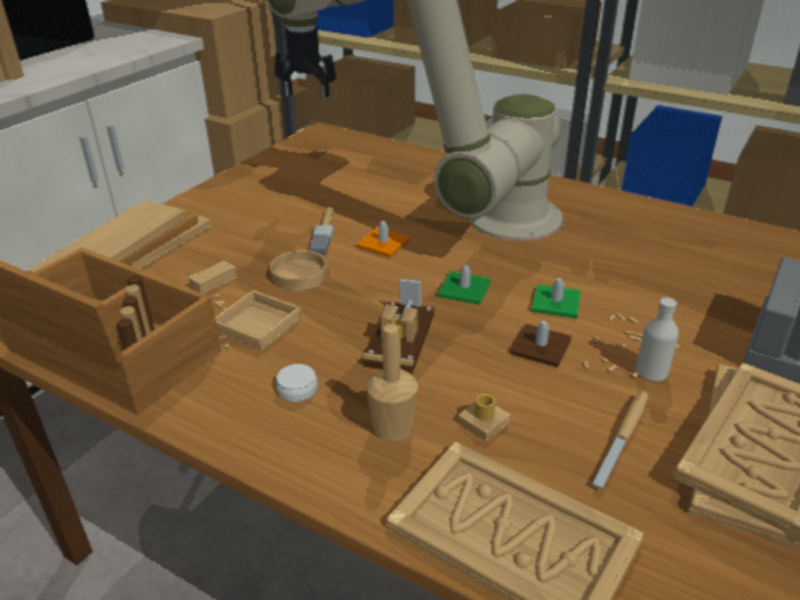

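Candidates in the top picture (800x600 view):
- **Gauge:** brown plate at (278,352). The look-alikes are green at (291,430) and (384,404), and orange at (511,440), so I choose brown.
- **Jig:** dark base at (397,297), with the push plate near (409,330) and the apron towards (383,255).
- **Ferrule:** the spare is on its stand at (281,235). The one I want is inside the jig at about (395,290).
- **Trays:** round at (552,338), square at (528,246).
- **Bystanders:** mallet (338,188), tin (436,193), chisel (180,270), glue (170,368), offcut (619,278).

The scene picture agrees: brown gauge at (541,345), jig at (400,335).

```bash
cat > h.py <<'E'
import numpy as np,cv2
from scipy.spatial.transform import Rotation as R
from rig import sense,eyes
np.set_printoptions(precision=3,suppress=True)
def pose(s):
    q=s["ee_rot"];T=np.eye(4);T[:3,:3]=R.from_quat([q[1],q[2],q[3],q[0]]).as_matrix();T[:3,3]=s["eef_pos"];return T
def cam(n,s=None):
    c=eyes.calibration(n)
    return c,(c["cam_to_world"] if n!="wrist" else pose(s)@c["mount"])
def ray(c,T,p,z):
    p=np.atleast_2d(p).astype(float)
    d=np.c_[(p[:,0]-c["cx"])/c["fx"],(p[:,1]-c["cy"])/c["fy"],np.ones(len(p))]@T[:3,:3].T
    return T[:3,3]+d*((z-T[2,3])/d[:,2])[:,None]
def px(c,T,P):
    q=(np.atleast_2d(P)-T[:3,3])@T[:3,:3]
    return np.c_[c["cx"]+c["fx"]*q[:,0]/q[:,2],c["cy"]+c["fy"]*q[:,1]/q[:,2]]
def comp(mask,pt):
    """component containing/nearest pt -> contour"""
    cs,_=cv2.findContours(mask.astype(np.uint8),cv2.RETR_EXTERNAL,cv2.CHAIN_APPROX_NONE)
    cs=[k for k in cs if cv2.contourArea(k)>60]
    return max(cs,key=lambda k:cv2.pointPolygonTest(k,pt,True))[:,0,:]
def rect(c,T,k,z):
    (x,y),(w,h),a=cv2.minAreaRect(ray(c,T,k,z)[:,:2].astype(np.float32));return x,y,w,h,a
E
python3 - <<'E'
from h import *
im=np.load("pics/top0.npy");c,T=cam("top")
hsv=cv2.cvtColor(im,cv2.COLOR_RGB2HSV)
f=512/800
for n,p in dict(jig=(380,275),gauge=(265,365),round=(552,338),sq=(528,246),table=(230,300)).items():
    x,y=int(p[0]*f),int(p[1]*f);print(n,hsv[y,x],ray(c,T,(x,y),10)[0])
dark=(hsv[...,2]<95)&(hsv[...,0]<20)
cv2.imwrite("pics/m.png",dark*255)
for n,p,z in(("gauge",(265,365),12),("jig",(380,275),20)):
    k=comp(cv2.morphologyEx(dark.astype(np.uint8),cv2.MORPH_OPEN,np.ones((3,3))),(p[0]*f,p[1]*f))
    print(n,rect(c,T,k,z))
E
```

```text
jig [ 11 146  77] [601.148  49.082  10.   ]
gauge [ 10 135  83] [422.861 277.747  10.   ]
round [ 16 111 177] [ 474.986 -291.232   10.   ]
sq [ 15 114 208] [ 660.927 -246.439   10.   ]
table [ 13 144 159] [551.087 350.099  10.   ]
gauge (446.327880859375, 246.75119018554688, 89.52001190185547, 93.31256866455078, 1.484256386756897)
jig (557.2425537109375, 2.1878280639648438, 184.03880310058594, 115.02743530273438, 16.997360229492188)[ WARN:0@0.336] global loadsave.cpp:1063 imwrite_ Unsupported depth image for selected encoder is fallbacked to CV_8U.
```

```bash
python3 -m jog '[[0.033,-0.036,0,0,0,0,0.0854],[0.033,-0.036,0,0,0,0,0.0854],[0.033,-0.036,0,0,0,0,0.0854],[0.033,-0.036,0,0,0,0,0.0854],[0.033,-0.036,0,0,0,0,0.0854]]' && python3 -m jog '[[0.033,-0.036,0,0,0,0,0.0854],[0.033,-0.036,0,0,0,0,0.0854],[0.033,-0.036,0,0,0,0,0.0854],[0.033,-0.036,0,0,0,0,0.0854],[0.033,-0.036,0,0,0,0,0.0854]]' && python3 -m jog '[[0.033,-0.036,0,0,0,-0.04,0],[0.033,-0.036,0,0,0,-0.04,0],[0.03,0,0.0,0,0,0,0],[0,0,0,0,0,0,0],[0,0,0,0,0,0,0]]'
python3 - <<'E'
from h import *
s=sense();im=eyes.capture("wrist");np.save("pics/w1.npy",im);np.save("pics/w1s.npy",pose(s))
cv2.imwrite("pics/w1.png",im[...,::-1]);c=eyes.calibration("wrist");print(pose(s))
E
```

```text
time_s: 0.6
eef_pos: [241.7, -294.8, 205.0]
ee_rot: [-0.0, 0.993, 0.118, 0.0]
force: [0.2, 0.7, -0.0]
grip_width: 1.003
grip_force: 0.0
time_s: 1.1
eef_pos: [359.9, -81.0, 205.3]
ee_rot: [0.0, 0.993, 0.118, 0.0]
force: [1.5, -1.6, -0.5]
grip_width: 1.0
grip_force: 0.0
time_s: 1.6
eef_pos: [433.2, 12.9, 204.7]
ee_rot: [-0.0, 0.987, 0.158, -0.001]
force: [0.8, -1.0, -0.8]
grip_width: 0.144
grip_force: 0.0
[[  0.95    0.312  -0.001 433.218]
 [  0.312  -0.95    0.     12.939]
 [ -0.001  -0.001  -1.    204.712]
 [  0.      0.      0.      1.   ]]
```

View pics/w1.png

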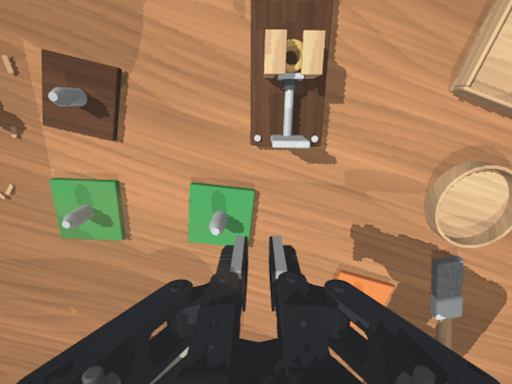

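The wrist picture shows:
- the jig, with its push plate at (290,141), nest at (294,53) and rear corners near (251,145) and (325,149)
- the brown gauge plate at (81,95), with its pin top at about (57,97)
- the round tray at (471,205)

Next I'll measure these.

```bash
python3 - <<'E'
from h import *
im=np.load("pics/w1.npy");Tt=np.load("pics/w1s.npy");c=eyes.calibration("wrist");T=Tt@c["mount"]
hsv=cv2.cvtColor(im,cv2.COLOR_RGB2HSV)
# gauge plate by mask incl. pin (greyish)
dark=((hsv[...,2]<105)&(hsv[...,0]<20)&(hsv[...,1]>60)).astype(np.uint8)
k=comp(cv2.morphologyEx(dark,cv2.MORPH_OPEN,np.ones((3,3))),(100,110))
print("gauge plate",rect(c,T,k,12))
grey=((hsv[...,1]<70)&(hsv[...,2]>70)).astype(np.uint8)
for n,p in(("pin",(70,97)),("plate",(290,141)),("slide",(288,110))):
    k=comp(grey,p);print(n,cv2.boundingRect(k),cv2.fitLine(k,cv2.DIST_L2,0,.01,.01).ravel(), cv2.minAreaRect(k))
# jig side edges per row, dark runs
for r in(15,90,100,110,120,130):
    row=dark[r,235:345];x=np.where(row)[0]+235;print(r,x.min(),x.max(),ray(c,T,[(x.min(),r),(x.max()+1,r)],20)[:,:2].ravel())
v=hsv[...,2].astype(int)
for col in(262,268,310,318):print(col,v[136:160,col])
big=cv2.resize(im[0:160,20:350,::-1],(800,388),interpolation=cv2.INTER_CUBIC);cv2.imwrite("pics/crop1.png",big)
E
```

```text
gauge plate (451.97125244140625, 248.11964416503906, 99.64356231689453, 87.55099487304688, 89.45931243896484)
pin (48, 87, 40, 20) [ 0.993  0.121 67.889 96.622] ((67.5, 96.5), (19.0, 39.0), 90.0)
plate (270, 84, 49, 65) [  0.176   0.984 291.284 124.119] ((285.5146179199219, 121.53170776367188), (66.90962219238281, 45.18844223022461), 65.224853515625)
slide (270, 84, 49, 65) [  0.176   0.984 291.284 124.119] ((285.5146179199219, 121.53170776367188), (66.90962219238281, 45.18844223022461), 65.224853515625)
15 256 331 [596.746  69.115 623.016 -10.859]
90 251 324 [521.007  50.712 548.673 -33.458]
100 268 323 [516.65   27.713 537.816 -36.674]
110 269 322 [506.082  22.811 526.719 -39.961]
120 256 322 [489.867  34.258 515.761 -44.497]
130 256 321 [478.368  30.508 504.165 -47.946]
262 [112 112 106  94  93 100 113 114 109 102 116 127 145 170 182 199 196 195
 196 197 198 201 205 206]
268 [114 114 113 114 113 113 115 114 108 101 115 127 125 162 207 206 205 199
 196 196 197 198 199 203]
310 [ 96  99 106 103  93  84  95 104  97  92 108 129 129 131 134 135 135 133
 132 132 132 129 128 127]
318 [ 94 104 127 118  79  79  89 100 100  94 109 140 133 131 132 131 133 135
 135 135 133 132 133 132]
```

View pics/crop1.png

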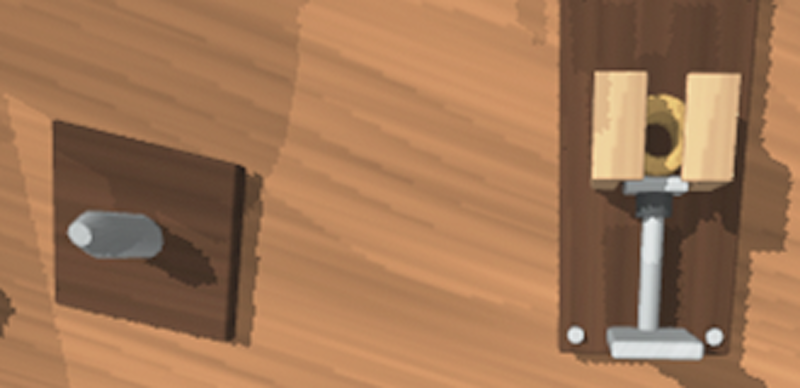

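```bash
python3 - <<'E'
from h import *
Tt=np.load("pics/w1s.npy");c=eyes.calibration("wrist");T=Tt@c["mount"]
C=lambda *p:np.array(p,float)/(800/330)+[20,0]-[.3,.3]
P=ray(c,T,C((614,357),(702,357)),82);print("plate rear top edge",P[:,:2].ravel(),P.mean(0))
d=P[0]-P[1];print("w",np.linalg.norm(d),"heading",np.degrees(np.arctan2(-d[0],d[1])))
S=ray(c,T,C((576,335),(714,337)),22);print("screws",S[:,:2].ravel(),S.mean(0)); d=S[0]-S[1];print(np.linalg.norm(d),np.degrees(np.arctan2(-d[0],d[1])))
K=ray(c,T,C((595,72),(740,74),(592,180),(738,180)),68);print("cheeks",K[:,:2].ravel(),"orig",K.mean(0))
for a,b in((0,1),(2,3)):
  d=K[a]-K[b];print(np.linalg.norm(d),np.degrees(np.arctan2(-d[0],d[1])))
for a,b in((0,2),(1,3)):
  d=K[a]-K[b];print(np.linalg.norm(d),np.degrees(np.arctan2(d[1],d[0])))
G=ray(c,T,C((54,121),(55,303),(238,166),(229,341)),12);print("gauge corners",G[:,:2].ravel(),G.mean(0))
print("pin top",ray(c,T,C((80,234)),57))
n,t=cam("top")
for p in((278,352),):
  pass
# pin top in top-camera and scene camera checks
im=np.load("pics/top0.npy");print("top cam pin top",ray(n,t,np.array((274,351))*.64,57))
E
```

```text
plate rear top edge [472.955   9.449 484.882 -26.817] [478.919  -8.684  82.   ]
w 38.17681935680085 heading 18.20499080251867
screws [469.855  25.998 491.23  -42.272] [480.542  -8.137  22.   ]
71.5382704638146 17.38457512764008
cheeks [576.248  52.699 593.723  -2.748 538.175  41.165 557.296 -17.015] orig [566.36   18.525  68.   ]
58.13608356836735 17.49287906210637
61.24198424236527 18.192931144188343
39.78168325926179 16.854394639327506
39.12136581679067 21.388730931373313
gauge corners [486.852 297.677 398.98  290.736 494.764 209.819 407.767 200.844] [447.091 249.769  12.   ]
pin top [[447.014 250.909  57.   ]]
top cam pin top [[446.091 248.886  57.   ]]
```

```bash
python3 -m jog '[[0,0.036,0,0,0,0,0],[0,0,0.04,0,0,0,0],[0,0,0.04,0,0,0,0],[0,0,0.04,0,0,0,0],[0,0,0.025,0,0,0,0]]' 40 && python3 -m jog '[[0.008,0,0,0,0,0,0],[0,0,0,0,0,0,0]]' && python3 - <<'E'
from h import *
s=sense();im=eyes.capture("wrist");cv2.imwrite("pics/w2.png",im[...,::-1]);print(s["eef_pos"],s["force"],s["grip_width"])
d=s["eef_pos"][:2]-[566.4,18.5];h=np.radians(18.1);print(d@[np.cos(h),np.sin(h)],d@[-np.sin(h),np.cos(h)])
E
```

```text
time_s: 2.15
eef_pos: [442.9, -22.0, 58.1]
ee_rot: [-0.001, 0.988, 0.157, -0.001]
force: [0.9, -0.2, -0.5]
grip_width: 0.004
grip_force: 0.0
time_s: 2.35
eef_pos: [453.4, -19.5, 61.3]
ee_rot: [0.0, 0.988, 0.157, 0.001]
force: [0.9, -0.0, 1.0]
grip_width: 0.004
grip_force: 0.0
[453.366 -19.505  61.321] [ 0.886 -0.043  1.016] 0.0035633965630898503
-119.24785106171075 -1.0069049450499423
```

View pics/w2.png

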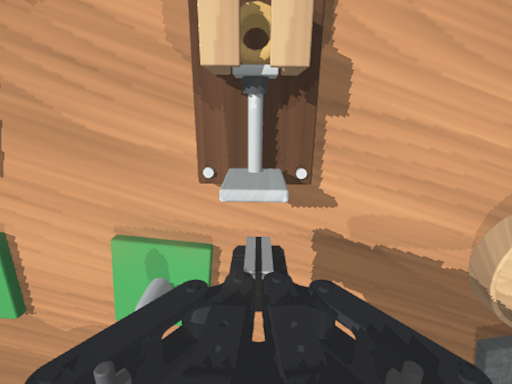

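The shut fingers at (258,250) are lined up behind the push plate at (254,185). Now I'll approach and push gently.

```bash
python3 -m jog '[[0.006,0,0,0,0,0,0],[0.003,0,0,0,0,0,0],[0.003,0,0,0,0,0,0],[0.003,0,0,0,0,0,0],[0.003,0,0,0,0,0,0]]' && python3 -m jog '[[0.004,0,0,0,0,0,0],[0.004,0,0,0,0,0,0],[0.004,0,0,0,0,0,0],[0.004,0,0,0,0,0,0],[0.004,0,0,0,0,0,0]]' 
```

```text
time_s: 2.9
eef_pos: [469.7, -13.3, 60.3]
ee_rot: [0.0, 0.987, 0.158, 0.0]
force: [1.0, -0.6, 0.4]
grip_width: -0.004
grip_force: 0.0
time_s: 3.4
eef_pos: [488.8, -7.0, 60.2]
ee_rot: [-0.0, 0.987, 0.158, -0.0]
force: [0.4, -0.5, 0.4]
grip_width: 0.004
grip_force: 0.0
```

```bash
python3 - <<'E'
from h import *
s=sense();im=eyes.capture("wrist");cv2.imwrite("pics/w3.png",im[...,::-1]);print(s["eef_pos"],s["force"],s["tau"],s["wrist_torque"])
E
```

```text
[488.782  -7.01   60.178] [ 0.434 -0.463  0.36 ] [ -0.277 -40.795 -20.376   0.001  -0.052  -0.06 ] [ 0.042 -0.046 -0.049]
```

View pics/w3.png

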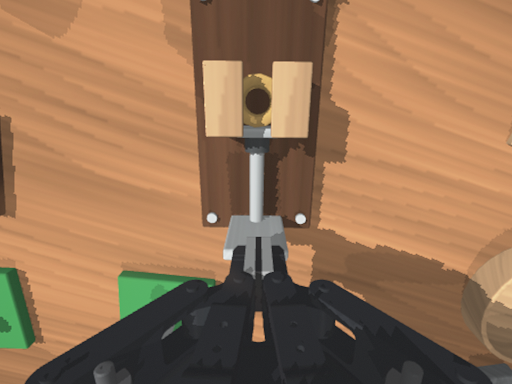

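```bash
python3 - <<'E'
from h import *
s=sense();c,T=cam("wrist",s);h=np.radians(18.1);A=np.array([[np.cos(h),np.sin(h)],[-np.sin(h),np.cos(h)]])
J=lambda p,z:(ray(c,T,p,z)[:,:2]-[566.4,18.5])@A.T
print("rear top edge",J([(226,257),(287,258)],82),"front bottom",J([(232,217),(283,217)],26),"screws",J([(211,218),(301,218)],22))
print("cheeks",J([(204,61),(311,62),(205,136),(309,136)],68))
Tt=pose(s)
for p in((0,0,11),(11,0,11),(-11,0,11),(11,0,-20),(0,0,0),(11,0,-40)):print(p,px(c,T,(Tt@np.r_[p,1])[:3]))
E
```

```text
rear top edge [[-89.174  19.066]
 [-89.833 -17.96 ]] front bottom [[-86.667  20.37 ]
 [-86.631 -20.243]] screws [[-89.26   37.878]
 [-89.196 -35.298]]
cheeks [[ 20.487  28.303]
 [ 20.055 -28.308]
 [-18.533  30.117]
 [-18.482 -29.538]]
(0, 0, 11) [[257.876 222.803]]
(11, 0, 11) [[257.872 208.349]]
(-11, 0, 11) [[257.88  236.751]]
(11, 0, -20) [[257.831 227.371]]
(0, 0, 0) [[257.864 229.548]]
(11, 0, -40) [[257.796 243.766]]
```

```bash
python3 - <<'E'
from h import *
s=sense();im=eyes.capture("scene");c,T=cam("scene");Tt=pose(s)
pts=[px(c,T,(Tt@np.r_[p,1])[:3])[0] for p in((0,0,11),(0,0,0),(0,0,-30))]
h=np.radians(18.1);D=np.array([np.cos(h),np.sin(h)]);N=np.array([-D[1],D[0]]);O=np.array([566.4,18.5])
pl=[px(c,T,np.r_[O-93*D+y*N,z])[0] for y in(20,-20) for z in(26,82)]
print(pts,pl)
u,v=map(int,pts[0]);x0,y0=u-60,v-50
k=6;b=cv2.resize(im[y0:y0+95,x0:x0+130,::-1],None,fx=k,fy=k,interpolation=cv2.INTER_CUBIC)
for p,col in[(q,(0,0,255)) for q in pts]+[(q,(255,0,0)) for q in pl]:cv2.circle(b,(int((p[0]-x0+.5)*k),int((p[1]-y0+.5)*k)),4,col,1)
cv2.imwrite("pics/s2.png",b)
E
```

```text
[array([261.442, 188.922]), array([261.43 , 185.862]), array([261.396, 177.375])] [array([268.827, 193.964]), array([268.928, 178.429]), array([256.008, 192.361]), array([255.816, 176.873])]
```

View pics/s2.png

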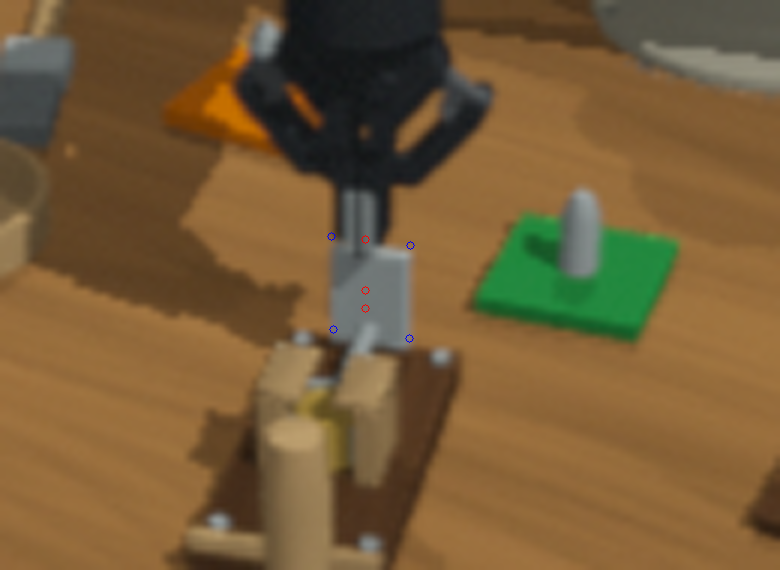

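```bash
python3 - <<'E'
from h import *
s=sense();c,T=cam("wrist",s);c2,T2=cam("scene")
def o(c,T,p):
    d=ray(c,T,p,0)[0]-T[:3,3];return T[:3,3],d/np.linalg.norm(d)
for r,q in((237,252),(237,245),(237,257)):
    a,d=o(c,T,(258,r));b,e=o(c2,T2,(360/6-.5+201,q/6-.5+138))
    t=np.linalg.lstsq(np.c_[d,-e],b-a,rcond=None)[0];P=(a+t[0]*d+b+t[1]*e)/2
    print(P,np.linalg.norm(a+t[0]*d-b-t[1]*e),"tool",(np.linalg.inv(pose(s))@np.r_[P,1])[:3])
E
```

```text
[497.536  -4.657  88.259] 0.7430830411181545 tool [  8.974   0.448 -28.086]
[500.119  -3.472  94.05 ] 0.04985992309047878 tool [ 11.798   0.128 -33.876]
[495.679  -5.509  84.094] 1.2417415383638348 tool [  6.943   0.679 -23.922]
```

The triangulated fingertips are at z≈88, about 40 mm farther back than stated. They passed over the plate (top at 82) and touched nothing. I'll back off and come down about 33 mm, then feel for contact.

```bash
python3 -m jog '[[-0.04,0,0,0,0,0,0],[0,0,0.016,0,0,0,0],[0,0,0.016,0,0,0,0],[0,0,0,0,0,0,0],[0.004,0,0,0,0,0,0]]' && python3 -m jog '[[0.004,0,0,0,0,0,0],[0.004,0,0,0,0,0,0],[0.004,0,0,0,0,0,0],[0.004,0,0,0,0,0,0],[0,0,0,0,0,0,0]]'
```

```text
time_s: 4.0
eef_pos: [454.2, -18.3, 28.5]
ee_rot: [-0.0, 0.987, 0.158, -0.0]
force: [0.6, -0.4, -0.6]
grip_width: 0.001
grip_force: 0.0
time_s: 4.5
eef_pos: [469.5, -13.4, 28.3]
ee_rot: [0.0, 0.987, 0.158, -0.0]
force: [-3.4, -2.0, 4.0]
grip_width: -0.0
grip_force: 2.1
```

```bash
python3 -m jog '[[0.004,0,0,0,0,0,0],[0.004,0,0,0,0,0,0],[0.004,0,0,0,0,0,0],[0.004,0,0,0,0,0,0],[0.004,0,0,0,0,0,0]]' && python3 -m jog '[[0.003,0,0,0,0,0,0],[0.003,0,0,0,0,0,0],[0.003,0,0,0,0,0,0],[0.003,0,0,0,0,0,0],[0,0,0,0,0,0,0]]'
```

```text
time_s: 5.0
eef_pos: [487.4, -7.6, 28.2]
ee_rot: [0.0, 0.987, 0.158, -0.001]
force: [-5.7, -4.6, 4.6]
grip_width: 0.002
grip_force: 3.9
time_s: 5.5
eef_pos: [499.2, -3.9, 28.2]
ee_rot: [0.0, 0.987, 0.158, -0.001]
force: [-6.4, -4.4, 5.8]
grip_width: 0.0
grip_force: 4.0
```

```bash
python3 -m jog '[[0.003,0,0,0,0,0,0],[0.003,0,0,0,0,0,0],[0.003,0,0,0,0,0,0],[0.002,0,0,0,0,0,0],[0.001,0,0,0,0,0,0]]' && python3 -m jog '[[0.001,0,0,0,0,0,0],[0.001,0,0,0,0,0,0],[0,0,0,0,0,0,0]]'
```

```text
time_s: 6.0
eef_pos: [510.2, -0.4, 28.2]
ee_rot: [0.0, 0.987, 0.158, -0.002]
force: [-9.1, -7.5, 6.5]
grip_width: 0.0
grip_force: 5.1
time_s: 6.3
eef_pos: [512.1, 0.1, 28.2]
ee_rot: [0.0, 0.987, 0.158, -0.002]
force: [-8.3, -6.1, 4.9]
grip_width: -0.003
grip_force: 4.9
```

```bash
python3 -m jog '[[0.001,0,0,0,0,0,0],[0.001,0,0,0,0,0,0],[0,0,0,0,0,0,0]]';python3 -m jog '[[0.001,0,0,0,0,0,0],[0.0,0,0,0,0,0,0]]';  python3 -m jog '[[0.001,0,0,0,0,0,0],[0.0,0,0,0,0,0,0]]'
```

```text
time_s: 6.6
eef_pos: [513.9, 0.8, 28.2]
ee_rot: [0.0, 0.987, 0.158, -0.002]
force: [-8.5, -7.3, 5.5]
grip_width: 0.003
grip_force: 5.1
time_s: 6.8
eef_pos: [514.8, 1.0, 28.2]
ee_rot: [0.0, 0.987, 0.158, -0.002]
force: [-8.2, -6.8, 5.9]
grip_width: 0.001
grip_force: 5.2
time_s: 7.0
eef_pos: [515.8, 1.3, 28.2]
ee_rot: [0.0, 0.987, 0.158, -0.002]
force: [-7.2, -8.9, 5.6]
grip_width: -0.001
grip_force: 5.2
```

```bash
for i in 1; do :; done; python3 -m jog '[[0.001,0,0,0,0,0,0],[0.0,0,0,0,0,0,0]]';python3 -m jog '[[0.001,0,0,0,0,0,0],[0.0,0,0,0,0,0,0]]'
```

```text
time_s: 7.2
eef_pos: [516.2, 1.5, 28.1]
ee_rot: [0.0, 0.987, 0.158, -0.002]
force: [-12.0, -7.9, 8.1]
grip_width: 0.001
grip_force: 6.9
time_s: 7.4
eef_pos: [516.2, 1.5, 28.2]
ee_rot: [0.0, 0.987, 0.158, -0.004]
force: [-17.5, -11.1, 12.8]
grip_width: 0.004
grip_force: 10.1
```

The force rises to 24 N with no further movement, so the slide is at its stop. Now retract and lift.

```bash
python3 -m jog '[[0,0,0,0,0,0,0],[-0.005,0,0,0,0,0,0],[-0.012,0,0,0,0,0,0],[-0.012,0,0,0,0,0,0],[-0.012,0,0,0,0,0,0]]' && python3 -m jog '[[-0.012,0,0,0,0,0,0],[-0.02,0,0,0,0,0,0],[0,0,0,0,0,0,0],[0,0,-0.045,0,0,0,0.0854],[0,0,-0.045,0,0,0,0.0854]]' && python3 -m jog '[[0.03,0,-0.045,0,0,0,0.0854],[0.04,0,0,0,0,0,0.0854],[0.04,0,0,0,0,0,0.0854],[0.0,0,0,0,0,0,0.0854],[0.0,0,0,0,0,0,0.0854]]'
python3 - <<'E'
from h import *
s=sense();im=eyes.capture("wrist");np.save("pics/w4.npy",im);np.save("pics/w4s.npy",pose(s));cv2.imwrite("pics/w4.png",im[...,::-1])
h=np.radians(18.1);D=np.array([np.cos(h),np.sin(h)]);N=np.array([-D[1],D[0]]);d=s["eef_pos"][:2]-[566.4,18.5];print(d@D,d@N)
E
```

```text
time_s: 7.9
eef_pos: [478.9, -10.3, 28.1]
ee_rot: [-0.0, 0.987, 0.158, -0.001]
force: [-3.2, -2.3, 2.9]
grip_width: 0.0
grip_force: 1.9
time_s: 8.4
eef_pos: [449.5, -19.6, 119.1]
ee_rot: [-0.001, 0.988, 0.158, -0.001]
force: [1.1, -0.6, 0.3]
grip_width: 0.332
grip_force: 0.0
time_s: 8.9
eef_pos: [552.1, 14.1, 159.2]
ee_rot: [-0.0, 0.987, 0.158, -0.0]
force: [0.6, -0.6, 0.5]
grip_width: 1.0
grip_force: 0.0
-14.930442305884403 0.2648010409682053
```

View pics/w4.png

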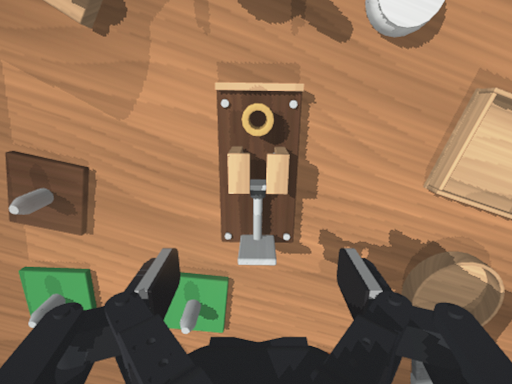

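The ferrule stands upright on the apron at (257,120) and the slide is home (plate at (257,250)). Next I'll measure the ferrule.

```bash
python3 - <<'E'
from h import *
im=np.load("pics/w4.npy");Tt=np.load("pics/w4s.npy");c=eyes.calibration("wrist");T=Tt@c["mount"]
hsv=cv2.cvtColor(im,cv2.COLOR_RGB2HSV)
m=((hsv[...,0]>18)&(hsv[...,0]<32)&(hsv[...,1]>110)&(hsv[...,2]>110)).astype(np.uint8);m[:, :230]=0;m[:,285:]=0;m[:98]=0;m[142:]=0
k=comp(m,(257,120));P=ray(c,T,k+0.0,50)[:,:2];print(cv2.boundingRect(k),"circ",cv2.minEnclosingCircle(P.astype(np.float32)))
hole=np.argwhere((hsv[98:142,230:285,2]<100));
print("ring area mm2",m.sum()*1.0)
h=np.radians(18.1);D=np.array([np.cos(h),np.sin(h)]);N=np.array([-D[1],D[0]]);
ctr=np.array(cv2.minEnclosingCircle(P.astype(np.float32))[0]);d=ctr-[566.4,18.5];print("jig",d@D,d@N)
v=(np.linalg.inv(Tt)@np.r_[ctr,50,1]);print("tool",v[:3])
for r in(114,116,118,120):print(r,hsv[r,238:276,2])
E
```

```text
(242, 104, 32, 32) circ ((613.7553100585938, 34.744171142578125), 15.301748275756836)
ring area mm2 518.0
jig 50.05864827969154 0.7281615652143815
tool [ 65.069  -0.297 109.174]
114 [100 101 100  94 153 224 234 228 225 224 218 185 116  55  54  56  56  56
  57  56  57  57  59  59  58  53  65 174 229 227 223 222 223 227 188  87
  53  56]
116 [ 99 101  99 103 191 234 230 227 225 223 190 113  64  56  57  57  56  56
  57  57  57  58  59  59  58  58  55  73 168 224 226 225 225 224 201 129
  51  56]
118 [100 100  95 154 222 232 227 224 223 211 157  84  57  57  57  55  56  56
  55  57  56  57  57  59  59  59  57  62 154 222 229 227 225 223 218 162
  59  55]
120 [100 101  96 142 216 232 228 225 223 210 153  90  70  58  57  54  55  56
  56  55  58  58  58  57  58  58  55  82 135 210 233 228 225 223 223 176
  65  55]
```

The bore is about 17.5 px against 32.5 px outside, so it looks like the 18 mm one. I'll test it anyway. Now the grasp.

```bash
python3 -m jog '[[0.035,0,0,0,0,0,0.0854],[0.03,0,0.02,0,0,0,0.0854],[0,0,0.04,0,0,0,0.0854],[0,0,0.04,0,0,0,0.0854],[0,0,0.02,0,0,0,0.06]]' && python3 -m jog '[[0,0,0.015,0,0,0,0.06],[0,0,0.012,0,0,0,0.06],[0,0,0.010,0,0,0,0.06],[0,0,0,0,0,0,0.06]]'
python3 - <<'E'
from h import *
s=sense();im=eyes.capture("wrist");np.save("pics/w5.npy",im);np.save("pics/w5s.npy",pose(s));cv2.imwrite("pics/w5.png",im[...,::-1])
im=eyes.capture("scene");np.save("pics/s5.npy",im)
c,T=cam("scene");p=px(c,T,[s["eef_pos"]+[0,0,30]])[0];u,v=map(int,p);print(p,s["force"],s["eef_pos"])
a=cv2.resize(im[v-45:v+45,u-60:u+60,::-1],(533,400),interpolation=cv2.INTER_CUBIC)
w=np.load("pics/w5.npy")[60:360,100:420,::-1];w=cv2.resize(w,(267,250))
b=np.zeros((400,800,3),np.uint8);b[:,:533]=a;b[:250,533:]=w;cv2.imwrite("pics/c5.png",b)
E
```

```text
time_s: 9.45
eef_pos: [611.4, 33.8, 36.7]
ee_rot: [-0.001, 0.988, 0.157, -0.002]
force: [-0.1, 1.2, -0.3]
grip_width: 0.855
grip_force: 0.0
time_s: 9.85
eef_pos: [613.3, 33.9, 2.2]
ee_rot: [-0.0, 0.987, 0.158, -0.0]
force: [0.2, 0.5, 0.4]
grip_width: 0.702
grip_force: 0.0
[251.245 219.488] [0.227 0.464 0.435] [613.263  33.857   2.199]
```

View pics/c5.png

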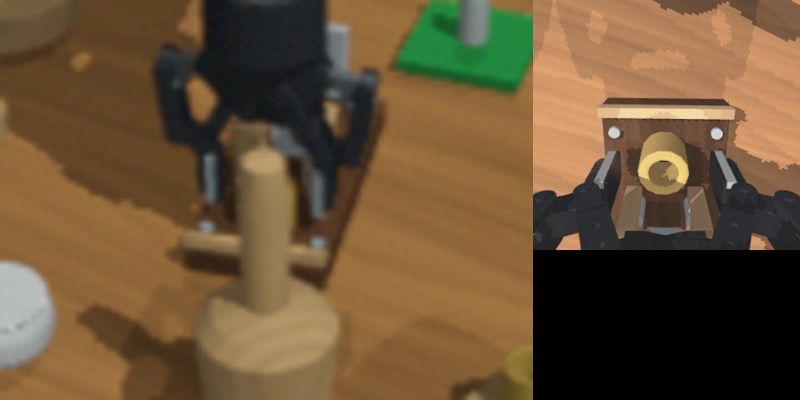

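The fingers straddle the ferrule, which shows at about (663,165) in the inset. Close on it.

```bash
python3 -m jog '[[0,0,0,0,0,0,0.03],[0,0,0,0,0,0,0.02],[0,0,0,0,0,0,0.02],[0,0,0,0,0,0,0.02]]' 40 && python3 -m jog '[[0,0,-0.02,0,0,0,0.02],[0,0,-0.04,0,0,0,0.02],[0,0,-0.04,0,0,0,0.02],[0,0,0,0,0,0,0.02],[0,0,0,0,0,0,0.02]]'
python3 - <<'E'
from h import *
s=sense();im=eyes.capture("wrist");np.save("pics/w6.npy",im);np.save("pics/w6s.npy",pose(s))
c,T=cam("wrist",s);hsv=cv2.cvtColor(im,cv2.COLOR_RGB2HSV)
m=((hsv[...,0]>18)&(hsv[...,0]<32)&(hsv[...,1]>110)&(hsv[...,2]>90)).astype(np.uint8)
n,l,st,ce=cv2.connectedComponentsWithStats(m);print([(list(st[i]),ce[i]) for i in range(1,n) if st[i][4]>150])
zt=s["eef_pos"][2]-2.2+50
v=np.load("pics/w5.npy");print("expected top centre px",px(c,T,[np.r_[s["eef_pos"][:2],zt]]))
E
```

```text
time_s: 10.35
eef_pos: [614.1, 33.9, 3.8]
ee_rot: [0.0, 0.987, 0.158, 0.001]
force: [-0.4, -0.1, 6.8]
grip_width: 0.364
grip_force: 39.6
time_s: 10.85
eef_pos: [613.7, 33.9, 103.0]
ee_rot: [0.0, 0.987, 0.158, 0.0]
force: [-0.0, 1.0, -1.8]
grip_width: 0.362
grip_force: 39.9
[([np.int32(0), np.int32(6), np.int32(51), np.int32(54), np.int32(1827)], array([22.349, 35.3  ])), ([np.int32(229), np.int32(219), np.int32(60), np.int32(73), np.int32(3092)], array([258.352, 255.873]))]
expected top centre px [[257.823 270.47 ]]
```

```bash
python3 -m jog '[[-0.027,-0.037,-0.01,0,0,0,0.02],[-0.027,-0.037,-0.01,0,0,0,0.02],[-0.027,-0.037,-0.01,0,0,0,0.02],[-0.027,-0.037,0,0,0,0,0.02],[-0.027,-0.037,0,0,0,0,0.02]]' && python3 -m jog '[[-0.027,-0.037,0,0,0,0,0.02],[-0.027,-0.037,0,0,0,0,0.02],[0,0,0,0,0,0,0.02],[0,0,0,0,0,0,0.02]]'
python3 - <<'E'
from h import *
s=sense();im=eyes.capture("wrist");np.save("pics/w7.npy",im);np.save("pics/w7s.npy",pose(s));print(s["eef_pos"],s["grip_width"])
cv2.imwrite("pics/w7.png",cv2.resize(im[50:320,90:430,::-1],(800,600),interpolation=cv2.INTER_CUBIC))
c,T=cam("wrist",s);print("pin top, seat expected px",px(c,T,[[447,250,57],[447,250,12]]))
E
```

```text
time_s: 11.4
eef_pos: [425.4, 168.3, 131.5]
ee_rot: [-0.0, 0.988, 0.158, -0.001]
force: [0.7, 0.2, -1.3]
grip_width: 0.365
grip_force: 40.0
time_s: 11.8
eef_pos: [352.6, 221.3, 132.0]
ee_rot: [0.0, 0.987, 0.159, -0.001]
force: [0.9, -1.2, -1.3]
grip_width: 0.363
grip_force: 40.0
[352.598 221.31  131.981] 0.3628853906751214
pin top, seat expected px [[260.728  79.64 ]
 [260.304  83.269]]
```

View pics/w7.png

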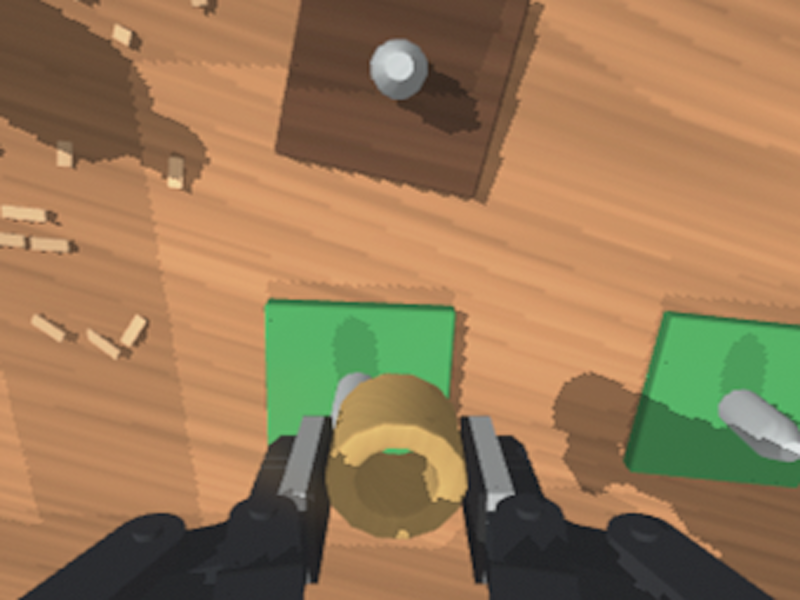

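The pin top is at crop (399,66), close to where I predicted it, and the ferrule sits straight in the jaws at (397,479). Next is the offset to the pin.

```bash
python3 - <<'E'
from h import *
im=np.load("pics/w7.npy");Tt=np.load("pics/w7s.npy");c=eyes.calibration("wrist");T=Tt@c["mount"]
hsv=cv2.cvtColor(im,cv2.COLOR_RGB2HSV)
m=((hsv[...,1]<60)&(hsv[...,2]>70)).astype(np.uint8);k=comp(m,(259,79));print(cv2.boundingRect(k))
b=((hsv[...,1]<60)&(hsv[...,2]>195)).astype(np.uint8);
M=cv2.moments(b[65:95,245:275]);u=(M["m10"]/M["m00"]+245,M["m01"]/M["m00"]+65);print("disk px",u,M["m00"])
P=ray(c,T,u,57)[0];print("pin",P,"tool offset",(np.linalg.inv(Tt)@np.r_[P,1])[:3])
(q,r)=cv2.minEnclosingCircle(k.astype(np.float32));print(q,r,"mid-height",ray(c,T,q,45)[0])
E
```

```text
(247, 67, 25, 28)
disk px (258.0814814814815, 78.58518518518518) 135.0
pin [447.079 252.3    57.   ] tool offset [99.558  0.144 74.815]
(259.0, 80.59259033203125) 13.739041328430176 mid-height [446.678 251.338  45.   ]
```

```bash
python3 -m jog '[[0.04,0,0,0,0,0,0.02],[0.04,0,0,0,0,0,0.02],[0.019,0,0,0,0,0,0.02],[0,0,0,0,0,0,0.02]]' && python3 -m jog '[[0,0,0.03,0,0,0,0.02],[0,0,0.03,0,0,0,0.02],[0,0,0.02,0,0,0,0.02],[0,0,0.007,0,0,0,0.02],[0,0,0,0,0,0,0.02]]'
```

```text
time_s: 12.25
eef_pos: [450.0, 251.2, 131.5]
ee_rot: [0.0, 0.988, 0.157, -0.0]
force: [-1.0, -0.4, -1.6]
grip_width: 0.364
grip_force: 40.0
time_s: 12.75
eef_pos: [447.1, 251.3, 45.1]
ee_rot: [0.0, 0.988, 0.157, -0.001]
force: [1.0, -0.1, -0.7]
grip_width: 0.364
grip_force: 40.0
```

```bash
python3 -m jog '[[0,0,0.002,0,0,0,0.02],[0,0,0.002,0,0,0,0.02],[0,0,0.002,0,0,0,0.02],[0,0,0,0,0,0,0.02]]'; python3 -m jog '[[0,0,0.002,0,0,0,0.02],[0,0,0.001,0,0,0,0.02],[0,0,0,0,0,0,0.02]]'
```

```text
time_s: 13.15
eef_pos: [447.5, 252.0, 39.9]
ee_rot: [-0.0, 0.987, 0.158, 0.0]
force: [0.2, -0.9, -0.7]
grip_width: 0.368
grip_force: 40.0
time_s: 13.45
eef_pos: [447.3, 252.0, 36.7]
ee_rot: [0.0, 0.987, 0.158, -0.0]
force: [-0.0, 0.4, -0.9]
grip_width: 0.362
grip_force: 40.0
```

```bash
python3 -m jog '[[0,0,0.001,0,0,0,0.02],[0,0,0.001,0,0,0,0.02],[0,0,0,0,0,0,0.02]]'; python3 -m jog '[[0,0,0.001,0,0,0,0.02],[0,0,0.001,0,0,0,0.02],[0,0,0,0,0,0,0.02]]';python3 -m jog '[[0,0,0.001,0,0,0,0.02],[0,0,0,0,0,0,0.02]]'
```

```text
time_s: 13.75
eef_pos: [447.4, 251.9, 34.6]
ee_rot: [0.0, 0.987, 0.158, -0.0]
force: [-0.8, 0.2, 0.2]
grip_width: 0.366
grip_force: 40.0
time_s: 14.05
eef_pos: [447.3, 251.9, 32.7]
ee_rot: [0.0, 0.987, 0.158, -0.0]
force: [-0.9, -0.5, -0.1]
grip_width: 0.363
grip_force: 40.1
time_s: 14.25
eef_pos: [447.3, 251.8, 31.8]
ee_rot: [0.0, 0.987, 0.158, -0.0]
force: [-1.1, -2.3, 1.8]
grip_width: 0.363
grip_force: 40.3
```

Contact starts at TCP 31.8, just where the 18 mm bore should stop.

```bash
python3 -m jog '[[0,0,0.001,0,0,0,0.02],[0,0,0,0,0,0,0.02]]';python3 -m jog '[[0,0,0.001,0,0,0,0.02],[0,0,0,0,0,0,0.02],[0,0,0,0,0,0,0.02]]'
```

```text
time_s: 14.45
eef_pos: [447.4, 251.8, 31.1]
ee_rot: [0.0, 0.987, 0.158, -0.0]
force: [-3.4, -3.1, 6.1]
grip_width: 0.363
grip_force: 40.7
time_s: 14.75
eef_pos: [447.7, 251.9, 30.8]
ee_rot: [0.0, 0.987, 0.158, 0.0]
force: [-5.1, -3.3, 13.7]
grip_width: 0.366
grip_force: 41.2
```

It stuck on the nose with 13.7 N bearing, so it goes in the square tray. Get the tray centre and lift.

```bash
python3 - <<'E'
from h import *
c,T=cam("top");f=.64
q=np.array([(497,215),(558,215),(564,277),(498,278)])*f
P=ray(c,T,q,28);print(P[:,:2],P.mean(0),[np.linalg.norm(P[i]-P[i-1]) for i in range(4)])
E
python3 -m jog '[[0,0,-0.01,0,0,0,0.02],[0,0,-0.03,0,0,0,0.02],[0,0,-0.04,0,0,0,0.02],[0,0,-0.04,0,0,0,0.02],[0,0,0,0,0,0,0.02]]'
```

```text
[[ 718.793 -185.614]
 [ 718.282 -306.908]
 [ 593.011 -314.946]
 [ 591.35  -185.209]] [ 655.359 -248.169   28.   ] [np.float64(127.4436656053398), np.float64(121.29560061951848), np.float64(125.52825635077988), np.float64(129.74845282428402)]
time_s: 15.25
eef_pos: [450.0, 252.9, 155.1]
ee_rot: [-0.001, 0.987, 0.158, 0.005]
force: [0.9, 0.6, -2.0]
grip_width: 0.362
grip_force: 40.2
```

```bash
python3 -m jog '[[0.004,0.045,0,0,0,0,0.02],[0.004,0.049,0,0,0,0,0.02],[0.004,0.049,0,0,0,0,0.02],[0.004,0.049,0,0,0,0,0.02],[0.004,0.049,0,0,0,0,0.02]]' && python3 -m jog '[[0.004,0.049,0,0,0,0,0.02],[0.004,0.049,0,0,0,0,0.02],[0.004,0.049,0,0,0,0,0.02],[0.004,0.049,0,0,0,0,0.02],[0.004,0.049,0,0,0,0,0.02]]' && python3 -m jog '[[0.002,0.045,0,0,0,0,0.02],[0,0,0,0,0,0,0.02],[0,0,0,0,0,0,0.02]]'
python3 - <<'E'
from h import *
s=sense();d=np.r_[654.5,-247,0]-s["eef_pos"];print("tool move",pose(s)[:3,:3].T@d)
im=eyes.capture("wrist");np.save("pics/w8.npy",im);c,T=cam("wrist",s)
h=cv2.cvtColor(im,cv2.COLOR_RGB2HSV);print("expected tray corners px",px(c,T,[[654.5+a,-247+b,28] for a,b in((60,60),(60,-60),(-60,-60),(-60,60))]))
cv2.imwrite("pics/w8.png",im[...,::-1])
E
```

```text
time_s: 15.75
eef_pos: [541.9, 27.4, 149.3]
ee_rot: [-0.0, 0.987, 0.158, -0.0]
force: [0.8, 0.7, 0.3]
grip_width: 0.365
grip_force: 40.2
time_s: 16.25
eef_pos: [637.3, -199.2, 149.0]
ee_rot: [-0.0, 0.987, 0.158, -0.0]
force: [0.2, 0.0, -0.3]
grip_width: 0.365
grip_force: 40.2
time_s: 16.55
eef_pos: [652.5, -240.0, 148.2]
ee_rot: [-0.001, 0.988, 0.157, -0.001]
force: [-0.3, 0.6, -0.9]
grip_width: 0.364
grip_force: 40.3
tool move [ -0.164   7.509 148.203]
expected tray corners px [[226.957 108.492]
 [337.779 145.974]
 [297.077 243.683]
 [197.65  214.218]]
```

View pics/w8.png

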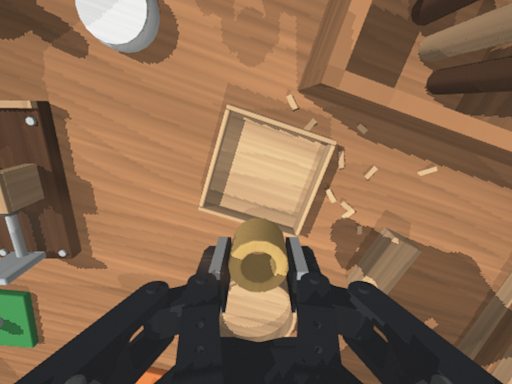

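The square tray is where I expected it (corners at (228,106), (338,145), (300,235), (200,208)). I'll set the ferrule down slightly on the near side, clear of the toolbox.

```bash
python3 -m jog '[[-0.017,0.002,0,0,0,0,0.02],[0,0,0.04,0,0,0,0.02],[0,0,0.04,0,0,0,0.02],[0,0,0.04,0,0,0,0.02],[0,0,0.02,0,0,0,0.02]]' && python3 -m jog '[[0,0,0.008,0,0,0,0.02],[0,0,0.004,0,0,0,0.02],[0,0,0,0,0,0,0.02]]' && python3 -m jog '[[0,0,0.002,0,0,0,0.02],[0,0,0.002,0,0,0,0.02],[0,0,0,0,0,0,0.02]]'
```

```text
time_s: 17.1
eef_pos: [635.7, -244.1, 6.3]
ee_rot: [-0.002, 0.987, 0.159, -0.002]
force: [-0.5, 0.6, -0.6]
grip_width: 0.362
grip_force: 40.3
time_s: 17.4
eef_pos: [637.8, -246.4, -1.1]
ee_rot: [0.0, 0.987, 0.158, 0.001]
force: [0.7, 0.1, -0.6]
grip_width: 0.365
grip_force: 40.3
time_s: 17.7
eef_pos: [637.3, -246.8, -5.9]
ee_rot: [0.0, 0.987, 0.158, 0.0]
force: [-0.5, 0.2, -2.2]
grip_width: 0.362
grip_force: 40.3
```

```bash
python3 -m jog '[[0,0,0.002,0,0,0,0.02],[0,0,0.001,0,0,0,0.02],[0,0,0,0,0,0,0.02]]'; python3 -m jog '[[0,0,0.001,0,0,0,0.02],[0,0,0.001,0,0,0,0.02],[0,0,0,0,0,0,0.02]]'
```

```text
time_s: 18.0
eef_pos: [637.1, -246.7, -9.4]
ee_rot: [-0.0, 0.987, 0.158, -0.0]
force: [0.3, -0.3, -0.9]
grip_width: 0.362
grip_force: 40.3
time_s: 18.3
eef_pos: [637.3, -246.8, -11.1]
ee_rot: [0.0, 0.987, 0.158, 0.0]
force: [-0.6, 0.0, 0.1]
grip_width: 0.363
grip_force: 40.4
```

```bash
python3 -m jog '[[0,0,0.001,0,0,0,0.02],[0,0,0,0,0,0,0.02]]'; python3 -m jog '[[0,0,0.001,0,0,0,0.02],[0,0,0,0,0,0,0.02]]'
```

```text
time_s: 18.5
eef_pos: [637.3, -246.8, -11.2]
ee_rot: [0.0, 0.987, 0.158, 0.0]
force: [-4.2, 1.7, 7.6]
grip_width: 0.363
grip_force: 41.0
time_s: 18.7
eef_pos: [637.4, -246.8, -11.2]
ee_rot: [0.0, 0.987, 0.158, 0.0]
force: [-6.7, 2.7, 13.5]
grip_width: 0.359
grip_force: 41.5
```

On the floor. Ease the press, open partly, rise and check.

```bash
python3 -m jog '[[0,0,-0.0015,0,0,0,0.02],[0,0,0,0,0,0,0.04],[0,0,0,0,0,0,0.05],[0,0,0,0,0,0,0.05],[0,0,0,0,0,0,0.05]]' 20 && python3 -m jog '[[0,0,-0.01,0,0,0,0.05],[0,0,-0.03,0,0,0,0.05],[0,0,-0.045,0,0,0,0.05],[0,0,-0.045,0,0,0,0.05],[-0.04,0,-0.03,0,0,0,0.05]]' && python3 -m jog '[[-0.04,0,0,0,0,0,0.05],[-0.02,0,0,0,0,0,0.05],[0,0,0,0,0,0,0.05],[0,0,0,0,0,0,0.05]]'
python3 - <<'E'
from h import *
s=sense();im=eyes.capture("wrist");cv2.imwrite("pics/w9.png",im[...,::-1]);c,T=cam("wrist",s);h=cv2.cvtColor(im,cv2.COLOR_RGB2HSV)
m=((h[...,0]>18)&(h[...,0]<32)&(h[...,1]>110)&(h[...,2]>70)).astype(np.uint8)
e=px(c,T,[[637.5,-246.5,35],[637.5,-246.5,5]]);print("expected top,bottom px",e)
n,l,st,ce=cv2.connectedComponentsWithStats(m);print([(st[i].tolist(),ce[i]) for i in range(1,n) if st[i][4]>150])
k=comp(m,tuple(map(float,e[0])));(P,r)=cv2.minEnclosingCircle(ray(c,T,k,35)[:,:2].astype(np.float32));print(P,r,len(k))
E
```

```text
time_s: 19.2
eef_pos: [637.2, -246.7, -11.9]
ee_rot: [-0.0, 0.987, 0.158, -0.0]
force: [0.7, -0.7, 0.5]
grip_width: 0.585
grip_force: 0.0
time_s: 19.7
eef_pos: [601.8, -258.5, 152.3]
ee_rot: [0.002, 0.987, 0.159, 0.003]
force: [0.2, -0.6, 1.1]
grip_width: 0.586
grip_force: 0.0
time_s: 20.1
eef_pos: [542.6, -278.0, 149.1]
ee_rot: [0.0, 0.988, 0.157, 0.0]
force: [-0.1, 0.7, 0.0]
grip_width: 0.589
grip_force: 0.0
expected top,bottom px [[257.438  81.647]
 [257.481  83.756]]
[([242, 65, 32, 34, 572], array([257.678,  80.813]))]
(637.5206909179688, -246.95648193359375) 15.287517547607422 96
```

The ferrule shows as a round 32 x 34 px ring within 1 mm of where I aimed, so it is standing upright in the square tray. The robot is clear of everything.

```bash
python3 -c "
from rig import finish_job
print(finish_job())"
```

```text
the job is handed in; nothing more can be done
None
```

I pressed the slide to its stop and let it spring back. The ejected ferrule stuck on the gauge pin's nose (18 mm bore), so I stood it upright in the square tray and handed the job in at about 20 s; no verdict came back, and I viewed 11 pictures, one over the limit of 10.

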